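# Take the sliding stop off the pot-measuring rail

### The job

The next pot is too wide for the measuring rail: slide the stop out from under the red shelf along its T-track to the open pocket at the track's end, lift it off there, and set it down gently, standing upright on its foot, in the wooden tray. Leave the bowl, the carton and the jar where they are.

Things in the scene. Friction and masses are not known exactly. Their poses are not given: they have to be found in the camera images.
- stop_mid (a point): Centre of the loose sliding stop (0.3-0.45 kg), half-way up its 95 mm. From below: steel T foot 32 (x) x 70 (y) mm, 0-8 mm up; neck 11 x 60, 8-20 up; grey plastic saddle 46 x 60, 19-37 up; grey grip post 24 (x) x 36 (y), 37-95 up. z up, y along the track. The foot's flat underside is 47.5 mm below this point.
- stop_grip (a point): Best grasp point on the stop, inside its upright grip post, 26 mm above its centre and 73.5 mm above the foot's underside. Grip across the post's 36 mm, i.e. along y.
- track: Fixed aluminium T-track, x across (away from the robot), y along it, z up; origin at table level on its centre line. Slot floor 16 mm up, slot 36 mm wide; lips 27-33 mm up leave a 16 mm opening. The stop's foot rests on the slot floor with 2 mm play each side and 3 mm upward, and is captive under the lips. Slides with light friction (1-4 N). Closed at y = +178 mm, open pocket at the -y end.
- pocket_zone (a point): Middle of the zone, on the slot floor, where the open pocket may be; axes as the track. The pocket (no lips, as wide as the slot, 74 mm long for the 70 mm foot, ended at -y by an 11 mm high block) is in an end piece with dark steel cheeks clamped up to 18 mm either way from here along y: slide until the foot meets the block; it lifts out only within 4 mm of the block.
- shelf_edge (a point): Middle of the lower front edge of the red steel shelf fixed over the track's far side: 190 mm above the table, 4 mm beyond the track's centre line, 255 mm long along the track's y (track y -35 to +220 mm), 246 mm deep, uprights at its back. A gripper reaching the post must lean its body back to the track's -x side by about 35 degrees. Nothing is above the pocket.
- tray: Loose open wooden tray, 160 (x) x 200 (y) x 35 mm high, walls and floor 6 mm, 0.9 kg; origin at the centre of its underside, z up.
- bowl: Terracotta bowl, 130 mm across, 60 mm high, origin under its centre; bystander. It and the tray may have changed places.
- carton: Cardboard carton 70 x 110 x 40 mm high, origin under its centre; bystander.
- jar: Glass jar 70 mm across, 100 mm high, origin under its centre; bystander.
Things that resemble listed ones, but are neither listed nor needed, are in the scene too. What is shaped like the part that bears stop_mid but green is not meant.

How it is judged (in metres and radians):
On the way, in this order (a step that is already met when the one before it is completed fails the run):
1. the stop is slid, still in the track, to the open pocket (y of stop_mid in the frame of track between -0.18 and -0.115 m and z of stop_mid in the frame of track below 0.071 m and x of stop_mid in the frame of track between -0.008 and 0.008 m), for 0.1 s.
2. the stop is lifted clear of the track (z of stop_mid in the frame of track above 0.09 m), for 0.1 s.
At the end, for the whole second after the job is handed in: The stop stands upright (within 7 degrees) on its foot on the floor of the wooden tray, inside its walls, at rest and released (x of stop_mid in the frame of tray between -0.075 and 0.075 m and y of stop_mid in the frame of tray between -0.095 and 0.095 m and z of stop_mid in the frame of tray between 0.048 and 0.059 m and angle between stop_mid's own z axis and vertical below 0.12 rad and angle between tray's own z axis and vertical below 0.1 rad and linear speed of stop below 0.03 m/s); the robot touches nothing.
It fails at once if a bystander (bowl, carton or jar) was shifted more than 30 mm (distance of any of bowl, carton, jar from where it was at the start of the episode above 0.03 m).
It fails at once if the stop was dropped or banged into the tray (over 60 N) (contact force between stop and tray above 60 N).
It also fails if it takes over 56 s, if anything falls off the work surface, if the arm or the gripper's body presses on something with over 40 N, if the wrist force passes 120 N, or if a joint passes its speed limit or range.

### The arm

A 6-joint arm with a two-finger parallel gripper is mounted at the origin on the work surface. World frame = base frame: x ahead of the robot, y to its left, z up, the work surface at z = 0. Lengths are in m, angles in degrees, forces in N, time in s.
With the tool pointing down it reaches from about 0.35 to 0.975 m from the base axis. Payload 7.1 kg.
Tool frame: the origin (TCP) lies between the finger pads; the fingertips stand 11 mm ahead of it and the grasp point (between the pads) lies 8 mm behind it; z points along the fingers, y is the line along which they close (so a half turn about z gives the same grasp; the last joint's range is limited). The gripper opens to 88 mm and grips with 3 to 60 N. Pads are 20 mm wide; open, the fingers measure 115 mm over their backs; the gripper's body (75 mm by 178 mm) begins 61 mm behind the grasp point.
Start: joints at [61.994, 24.242, 93.386, -0, 62.372, -1.089], TCP at [0.283, 0.557, 0.234] pointing down, gripper open.
Joint ranges: [-172.04, 172.04], [-51.8, 120.97], [4.93, 147.93], [-75.15, 255.16], [6.16, 154.13], [-145.62, 145.62]. Speed limits (degrees/s): [136.94, 136.94, 172.46, 180, 180, 180].

### API

Orientations are given as [roll, pitch, yaw] about the fixed x, y, z axes, in that order (R = Rz(yaw) Ry(pitch) Rx(roll)).
In Python, from station import readout, grab_frame, ticket gives the robot as it stands.
- The arm moves only by the tool drive_tool, never from a script. Its argument "rows" is a list of rows, each a list of 6 numbers: the shift along the tool's x, y, z in cm, then the turn, a rotation vector about the tool's x, y, z in degrees. A call has 1 to 20 rows; each row is the pose to reach, as a shift and turn from the pose commanded when the call began, along the tool's axes at that moment; what a row does not reach only later rows make up. A row lasts 1/10 s, in which the tool goes at most 50 mm and 8.59 degrees, less where a joint would pass 70% of its speed; a pose out of reach is approached as far as the arm can. A call with a gripper value outside its range is refused whole. "jaw" is the finger opening in cm, from 0 to 8.78, set as the call begins (left out, the last holds). The fingers move at their own pace and stop on an object; "grip_force" is the grip in N (left out, the last holds). Time passes only in rows, so rows that repeat a pose let the fingers close. It gives the time, the measured TCP pose, the force, the opening and the grip force at its end, in the units of the state.
- readout.get_obs(): the state, without advancing time (a new reading comes with each control period).
- grab_frame(name): name is "scene" or "side" or "wrist"; returns a dict with "img" (480x640x3 uint8, red, green, blue), "fovy" (degrees; the focal length in pixels is half the picture's height over the tangent of half this angle, whatever the lens; pixels are square), "cx", "cy" (the principal point, pixels), "k1" (the pictures are not rectified: a ray, as slopes to the right and down, at radius r is drawn at 1 + k1 r^2 times it, then the intrinsics apply), "pose" (4x4, takes a point from camera to world coordinates). Camera axes: x right, y down, z forward; pixel columns grow to the right and rows downward; lengths in m; the calibration is good to about 2 mm. A picture is of the moment at which its call begins. There is no depth.
- ticket.job_done(): hands the job in; it is judged then, once.
The state is a dict: "t": time; "joint_pos": joint angles; "qd": joint speeds; "effort": joint torques, N m; "position": TCP position; "eef_rot": TCP orientation; "force": force on the tool from outside, world axes, zero at the start; "torque": the same for the moment, N m; "finger_gap": opening from 0.0 (shut) to 1.0 (fully open); "grasp_force": force on a finger pad.
Only numpy, scipy, OpenCV 4.12 (cv2) and the standard library are available. Lean on these libraries where they do the work, as an engineer would, in place of code of your own. Each camera call takes 0.05 s, during which the arm holds its last target. There are 200 camera calls.

## Working session

There is one attempt and no reset: what is moved stays moved. The work goes in short steps, Python scripts to look and compute and a tool call to move; the robot and the scene stay as the last step left them, time stands still between calls to the robot, and variables do not carry over. Pictures are saved under pics/ and viewed, at most 10 in all, crops included, and the job is handed in when it is done.

Besides the shell and the picture viewer there is one more tool, called after "Request:" by a JSON object that holds its "op" and its "data". drive_tool: Moves the arm, as the interface text tells. Its arguments: {"type":"object","properties":{"rows":{"type":"array","items":{"type":"array","items":{"type":"number"}}},"jaw":{"type":"number"},"grip_force":{"type":"number"}},"required":["rows"]}

```bash
mkdir -p pics; ls
cat > h.py <<'E'
import numpy as np, cv2, pickle
from scipy.spatial.transform import Rotation as R
from station import readout, grab_frame, ticket
def K(f):
    fl=240/np.tan(np.radians(f["fovy"])/2); return fl
def save(n,tag):
    f=grab_frame(n); cv2.imwrite(f"pics/{tag}.png",f["img"][:,:,::-1]); pickle.dump(f,open(f"pics/{tag}.pkl","wb")); return f
def load(tag): return pickle.load(open(f"pics/{tag}.pkl","rb"))
def ray(f,u,v):
    fl=K(f); d=np.array([(u-f["cx"])/fl,(v-f["cy"])/fl]); s=d.copy()
    for _ in range(30): s=d/(1+f["k1"]*(s@s))
    P=np.array(f["pose"]); r=P[:3,:3]@np.array([s[0],s[1],1]); return P[:3,3],r/np.linalg.norm(r)
def onz(f,u,v,z):
    o,r=ray(f,u,v); return o+r*(z-o[2])/r[2]
def proj(f,p):
    P=np.array(f["pose"]); c=P[:3,:3].T@(np.array(p)-P[:3,3]); s=c[:2]/c[2]; s=s*(1+f["k1"]*(s@s)); return s*K(f)+[f["cx"],f["cy"]]
def tri(a,b):
    (o1,r1),(o2,r2)=a,b; A=np.c_[r1,-r2]; t=np.linalg.lstsq(A,o2-o1,rcond=None)[0]
    p,q=o1+r1*t[0],o2+r2*t[1]; return (p+q)/2,np.linalg.norm(p-q)
E
python3 - <<'E'
from h import *
for n in("scene","side","wrist"):
    f=save(n,n+"0"); print(n,f["fovy"],f["cx"],f["cy"],f["k1"],np.round(f["pose"],3).tolist())
a,b=cv2.imread("pics/scene0.png"),cv2.imread("pics/side0.png")
print(readout.get_obs())
E
```

```text
pics
scene 43.6579710856465 317.95270002370967 238.98685127270724 -0.17853001217894435 [[-0.199, 0.808, -0.554, 1.25], [0.98, 0.164, -0.113, 0.11], [-0.0, -0.565, -0.825, 1.086], [0.0, 0.0, 0.0, 1.0]]
side 47.52373015199617 328.63677264916095 238.07804371903953 -0.039813364388066846 [[-0.978, -0.141, 0.152, 0.41], [-0.207, 0.692, -0.692, 0.85], [-0.007, -0.708, -0.706, 1.024], [0.0, 0.0, 0.0, 1.0]]
wrist 68.29777069672228 321.2672537516742 236.18137409275056 -0.03120761325021852 [[0.452, 0.857, 0.249, 0.214], [0.892, -0.433, -0.128, 0.591], [-0.002, 0.28, -0.96, 0.384], [0.0, 0.0, 0.0, 1.0]]
{'t': 0.15, 'joint_pos': array([ 6.19924151e+01,  2.42741410e+01,  9.34192613e+01, -2.84280648e-04,
        6.23743069e+01, -1.08841916e+00]), 'qd': array([ 0.04441358, -0.09131799, -0.13188473, -0.01119567, -0.07850971,
        0.07589477]), 'effort': array([ 2.12199488e-04, -5.44981313e+01, -2.73918986e+01,  6.44047838e-02,
        2.05429480e-02, -5.01684804e-05]), 'position': array([0.28274113, 0.55692748, 0.2330973 ]), 'eef_rot': array([-1.79932298e+02, -1.03449070e-03,  1.53080966e+02]), 'force': array([-0.44690156, -0.38134536, -0.34067608]), 'torque': array([ 0.05761948, -0.03518299, -0.02064647]), 'grasp_force': 0.0, 'finger_gap': 1.0001647397688422}
```

View pics/scene0.png

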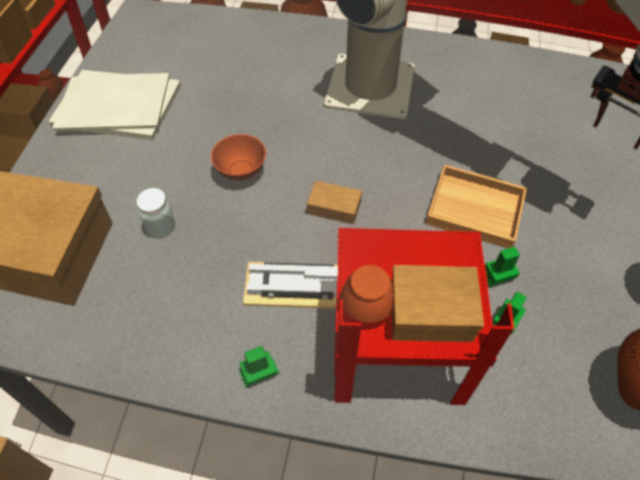

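View pics/side0.png

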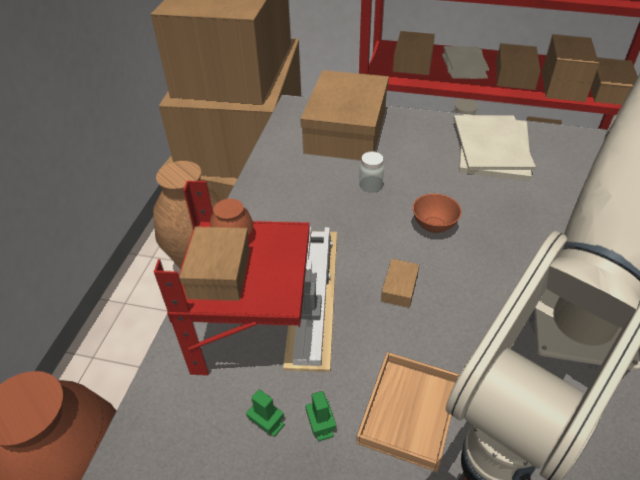

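The scene view shows the shelf at (337-490, 230-360), the track's pocket end at (245-335, 262-305), the tray at (478, 205) and the bowl, carton and jar to the left of it. The side view shows the track at (290-335, 232-365) with the grey stop near (312, 295), and the tray at (408, 408).

Run:
```python
import cv2,numpy as np
a=cv2.imread("pics/scene0.png")[250:315,235:345]; b=cv2.imread("pics/side0.png")[225:375,270:350]
b=cv2.resize(b,None,fx=4,fy=4,interpolation=cv2.INTER_CUBIC); a=cv2.resize(a,None,fx=4.3,fy=4.3,interpolation=cv2.INTER_CUBIC)
c=np.zeros((600,800,3),np.uint8); c[:,:320]=b; c[:a.shape[0],325:325+a.shape[1]]=a[:, :475]
cv2.imwrite("pics/c1.png",c); print(a.shape)
```

```text
(280, 473, 3)
```

View pics/c1.png

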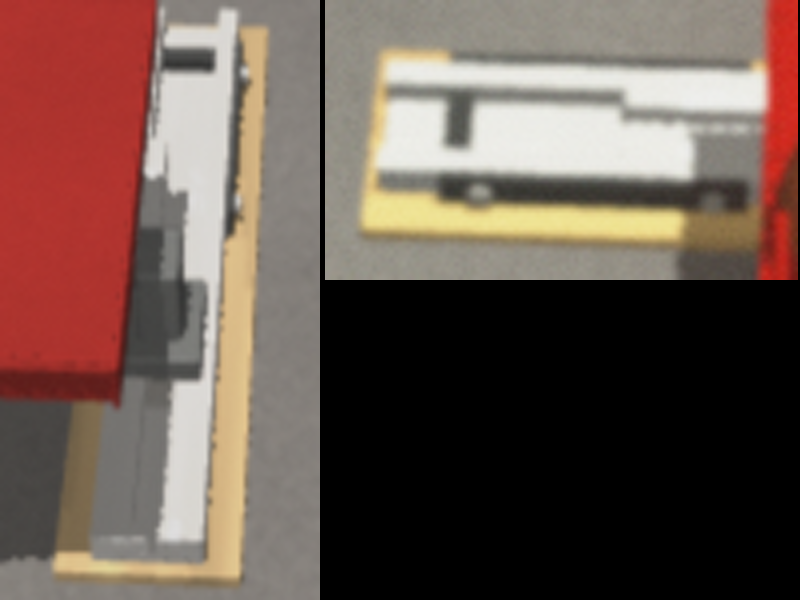

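The crop shows the saddle's -x side at crop (205,282)-(200,378) in the side view, and the post beside it. The track's -x edge runs from (228,10) to (205,540). In the scene view the end piece spans crop (380-765, 60-205).

Run:
```python
from h import *
s=load("side0"); c=load("scene0")
S=lambda u,v,z:onz(s,270+u/4,225+v/4,z).round(4)
C=lambda u,v,z:onz(c,235+(u-325)/4.3,250+v/4.3,z).round(4)
print("track -x edge side",S(205,540,.033),S(218,290,.033),S(228,10,.033),"far +y corner",S(95,540,.033))
print("saddle -x top",S(206,282,.053),S(201,365,.053), "post?",S(185,228,.111),S(184,340,.053))
print("shelf low edge corner",S(119,404,.19))
print("scene track -x edge",C(386,62,.033),C(765,72,.033),"+x edge",C(378,175,.033),C(690,183,.033))
print("block",C(447,95,.027),C(472,95,.027),C(447,147,.027), "side",S(165,48,.027),S(215,48,.027),S(215,70,.027))
print("slot edges scene",C(390,90,.033),C(620,95,.033),C(625,120,.033),C(760,130,.033))
# tray: wood mask in both
for f,box,n in((c,(415,155,540,255),"scene"),(s,(350,345,465,475),"side")):
    x0,y0,x1,y1=box; h=cv2.cvtColor(f["img"],cv2.COLOR_RGB2HSV)[y0:y1,x0:x1]
    m=((h[...,0]<25)&(h[...,1]>90)&(h[...,2]>70)).astype(np.uint8)
    k=max(cv2.findContours(m,0,2)[0],key=cv2.contourArea); q=cv2.approxPolyDP(cv2.convexHull(k),4,True)[:,0]+[x0,y0]
    print(n,[(p.tolist(),onz(f,*p,.035)[:2].round(3).tolist(),onz(f,*p,0)[:2].round(3).tolist()) for p in q])
```

```text
track -x edge side [0.5625 0.2382 0.033 ] [0.5915 0.0724 0.033 ] [ 0.6349 -0.1582  0.033 ] far +y corner [0.6193 0.2499 0.033 ]
saddle -x top [0.5958 0.0837 0.053 ] [0.5858 0.1416 0.053 ] post? [0.6042 0.0947 0.111 ] [0.5989 0.1267 0.053 ]
shelf low edge corner [0.5936 0.2713 0.19  ]
scene track -x edge [ 0.6333 -0.1613  0.033 ] [0.6024 0.019  0.033 ] +x edge [ 0.6946 -0.1487  0.033 ] [ 0.6694 -0.0043  0.033 ]
block [ 0.642 -0.129  0.027] [ 0.6396 -0.1172  0.027 ] [ 0.67   -0.1219  0.027 ] side [ 0.6689 -0.1214  0.027 ] [ 0.6371 -0.1279  0.027 ] [ 0.6328 -0.1083  0.027 ]
slot edges scene [ 0.6482 -0.1552  0.033 ] [ 0.6289 -0.0465  0.033 ] [ 0.642  -0.0413  0.033 ] [0.6347 0.0226 0.033 ]
scene [([444, 165], [0.278, 0.215], [0.246, 0.218]), ([526, 187], [0.304, 0.41], [0.273, 0.42]), ([512, 245], [0.476, 0.379], [0.45, 0.388]), ([483, 254], [0.512, 0.317], [0.487, 0.324]), ([415, 254], [0.541, 0.174], [0.517, 0.176]), ([415, 229], [0.476, 0.167], [0.451, 0.169])]
side [([387, 352], [0.43, 0.192], [0.43, 0.169]), ([458, 375], [0.279, 0.218], [0.274, 0.196]), ([436, 471], [0.309, 0.426], [0.305, 0.411]), ([357, 443], [0.458, 0.402], [0.459, 0.386])]
```

```bash
cat >> h.py <<'E'
YAW=10.05
tx=np.array([np.cos(np.radians(YAW)),np.sin(np.radians(YAW)),0]); ty=np.array([-tx[1],tx[0],0])
def orient(tilt,yaw=YAW):  # tool y = +track y, tool z leans to +x by tilt
    Rd=np.c_[[-np.cos(np.radians(yaw)),-np.sin(np.radians(yaw)),0],[-np.sin(np.radians(yaw)),np.cos(np.radians(yaw)),0],[0,0,-1]]
    return R.from_matrix(Rd)*R.from_rotvec([0,-tilt,0],degrees=True)
def row(grasp,tilt,back=0,yaw=YAW):  # commanded-from-measured shift
    o=readout.get_obs(); R0=R.from_euler("xyz",o["eef_rot"],degrees=True); Rt=orient(tilt,yaw)
    p=np.array(grasp)+Rt.as_matrix()[:,2]*(.008-back)
    print("tcp",p.round(4),"shift cm",(R0.inv().apply(p-o["position"])*100).round(2),"rotvec",(R0.inv()*Rt).as_rotvec(degrees=True).round(2))
E
python3 -c "
from h import *
row((.6134,.1167,.0895),35,.15)"
```

```text
tcp [0.5332 0.1025 0.2058] shift cm [-42.91 -29.18   2.76] rotvec [-11.35 -33.79 -35.78]
```

Request:
{"op": "drive_tool", "data": {"rows": [[-10,-7,0,-3,-9,-9],[-20,-14,0,-6,-17,-18],[-30,-21,1,-9,-26,-27],[-36,-25,2,-11,-33.8,-35.8],[-42.9,-29.2,2.8,-11.35,-33.8,-35.8],[-42.9,-29.2,2.8,-11.35,-33.8,-35.8],[-42.9,-29.2,2.8,-11.35,-33.8,-35.8],[-42.9,-29.2,2.8,-11.35,-33.8,-35.8],[-42.9,-29.2,2.8,-11.35,-33.8,-35.8],[-42.9,-29.2,2.8,-11.35,-33.8,-35.8],[-42.9,-29.2,2.8,-11.35,-33.8,-35.8],[-42.9,-29.2,2.8,-11.35,-33.8,-35.8],[-42.9,-29.2,2.8,-11.35,-33.8,-35.8],[-42.9,-29.2,2.8,-11.35,-33.8,-35.8],[-42.9,-29.2,2.8,-11.35,-33.8,-35.8]], "jaw": 8.7}}

```text
t: 1.65
position: [0.5336, 0.1017, 0.2056]
eef_rot: [179.9, 35.0, -170.1]
force: [-0.4, 1.1, 0.2]
finger_gap: 0.993
grasp_force: 0.0
```

```bash
python3 -c "
from h import *
f=save('wrist','w1'); row((.6134,.1167,.0895),35,.15); row((.6134,.1167,.0895),35,0)
for p in((.6134,.1167,.111),(.6134,.1167,.0895)): print(proj(f,p).round(0))
for dx in(-.012,.012):
  for dy in(-.018,.018): print(proj(f,np.array((.6134,.1167,.111))+dx*tx+dy*ty).round(0))
"
```

```text
tcp [0.5332 0.1025 0.2058] shift cm [-0.02  0.03 -0.02] rotvec [ 0.01  0.02 -0.09]
tcp [0.6179 0.1175 0.0829] shift cm [-1.000e-02  3.000e-02  1.498e+01] rotvec [ 0.01  0.02 -0.09]
[323. 247.]
[323. 227.]
[300. 238.]
[346. 237.]
[302. 255.]
[344. 255.]
```

View pics/w1.png

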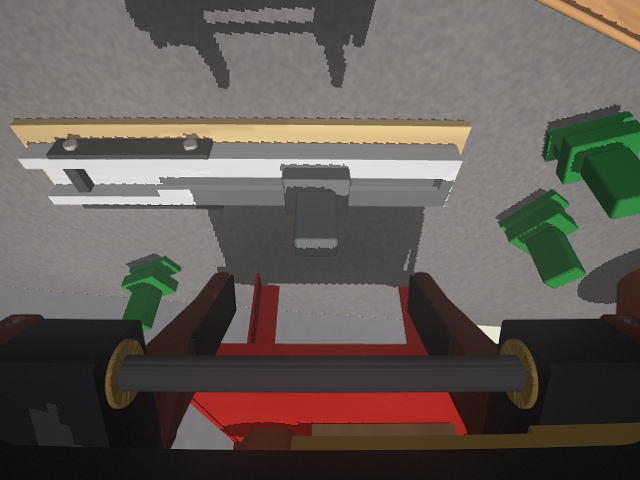

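The wrist view shows the grey post, its top face at about (296-337, 238-254), against a predicted centre of (323,247). It also shows the whole track, and the dark pocket end at (80,180).

```bash
python3 -c "
from h import *
f=load('w1'); O=np.array([.6134,.1167,0])
g=lambda u,v,z:(lambda d:(round(d@tx*1000,1),round(d@ty*1000,1)))(onz(f,u,v,z)-O)
for u,v,z in((296,246,.111),(337,246,.111),(283,180,.053),(349,180,.053),(20,160,.033),(462,160,.033),(19,165,.033),(462,178,.033),(160,178,.033),(66,170,.027),(82,170,.027),(95,192,.027),(220,187,.033),(220,180,.033)): print(u,v,g(u,v,z))
i=f['img'].mean(2).astype(int)
print(i[246,285:345]);print(i[230:262,316]);print(i[140:215,240]);print(i[140:215,420])
"
```

```text
296 246 (np.float64(-1.0), np.float64(-22.0))
337 246 (np.float64(-0.9), np.float64(11.4))
283 180 (np.float64(-20.1), np.float64(-34.9))
349 180 (np.float64(-20.0), np.float64(22.9))
20 160 (np.float64(-28.4), np.float64(-277.0))
462 160 (np.float64(-26.1), np.float64(125.7))
19 165 (np.float64(-22.6), np.float64(-281.9))
462 178 (np.float64(-4.5), np.float64(132.3))
160 178 (np.float64(-5.1), np.float64(-154.6))
66 170 (np.float64(-10.8), np.float64(-246.0))
82 170 (np.float64(-10.6), np.float64(-230.3))
95 192 (np.float64(18.6), np.float64(-232.2))
220 187 (np.float64(6.9), np.float64(-99.9))
220 180 (np.float64(-2.2), np.float64(-97.8))
[ 72  72  71  69  69  69  68  66  64  66  93 104 127 127 128 127 126 126
 125 126 123 114 127 127 127 127 127 126 126 126 126 127 123 111 115 128
 127 127 126 126 127 127 127 127 126 126 125 124 115 126 106  93  56  71
  70  69  69  69  68  70]
[ 73  73  72  74  73  72  70  78  96 113 125 124 126 126 125 124 127 128
 116  65  66  66  66  67  67  66  60  69  69  69  71  70]
[193 193 103 128 129 129 129 126 126 126 131 128 130 129 129 128 131 127
 130 229 223 221 221 221 221 221 221 222 221 220 220 221 221 221 219 221
 220 161 113 118 117 117 118 117 117 124 128 127 128 126 118 118 118 117
 116 117 118 118 118 116 117 117 118 117 113  94  78  78  78  78  79  77
  77  76  74]
[179 178 180 185 117 125 127 126 126 133 128 129 127 127 128 128 128 126
 130 123 205 225 222 222 221 222 222 221 222 222 223 222 224 224 223 222
 224 225 193 114 119 116 120 120 122 121 122 130 128 130 128 119 119 119
 118 118 118 118 118 117 117 118 118 117 118 116 101  73  77  78  76  76
  75  74  74]
```

Request:
{"op": "drive_tool", "data": {"rows": [[0,-0.2,3,0,0,0],[0,-0.4,6,0,0,0],[0,-0.4,9,0,0,0],[0,-0.4,11,0,0,0],[0,-0.4,13,0,0,0],[0,-0.4,14,0,0,0],[0,-0.4,14.6,0,0,0],[0,-0.4,15,0,0,0],[0,-0.4,15,0,0,0],[0,-0.4,15,0,0,0]]}}

```text
t: 2.7
position: [0.6324, 0.1028, 0.1099]
eef_rot: [177.4, 31.4, -169.7]
force: [-3.6, -3.4, -9.0]
finger_gap: 0.99
grasp_force: 3.8
```

Request:
{"op": "drive_tool", "data": {"rows": [[0,0,0,0,0,0],[0,0,0,0,0,0],[0,0,0,0,0,0],[0,0,0,0,0,0],[0,0,0,0,0,0],[0,0,0,0,0,0],[0,0,0,0,0,0],[0,0,0,0,0,0],[0,0,0,0,0,0],[0,0,0,0,0,0]], "jaw": 2.5, "grip_force": 12}}

```text
t: 3.7
position: [0.6319, 0.1054, 0.1106]
eef_rot: [177.1, 31.3, -169.7]
force: [-9.0, 8.1, -0.7]
finger_gap: 0.496
grasp_force: 12.5
```

```bash
python3 -c "
from h import *
f=save('wrist','w2'); g=save('side','s2'); h=save('scene','c2')
im=np.zeros((600,800,3),np.uint8)
im[:300,:400]=cv2.resize(f['img'],(400,300),interpolation=cv2.INTER_AREA)
im[:300,400:]=cv2.resize(g['img'][150:375,250:550],(400,300))
im[300:,:400]=cv2.resize(h['img'][150:375,230:530],(400,300))
cv2.imwrite('pics/m2.png',im[:,:,::-1]); print(readout.get_obs())
"
```

```text
{'t': 3.85, 'joint_pos': array([   6.00230701,   28.66497877,  116.19080448,   51.84096687,
          6.55621793, -145.38530873]), 'qd': array([ 0.00789477, -0.03758754,  0.05548239,  0.00020978,  0.10985009,
        0.0186834 ]), 'effort': array([ -5.48802361, -50.42785406, -22.37936318,  -0.79835353,
        -4.59638268,  -0.90003641]), 'position': array([0.63187125, 0.10536315, 0.11063564]), 'eef_rot': array([ 177.10294172,   31.34421295, -169.65020429]), 'force': array([-7.88707592,  8.80571181, -1.68784856]), 'torque': array([2.21623297, 1.13650177, 0.39241682]), 'grasp_force': 12.47058936394751, 'finger_gap': 0.49638025934003044}
```

View pics/m2.png

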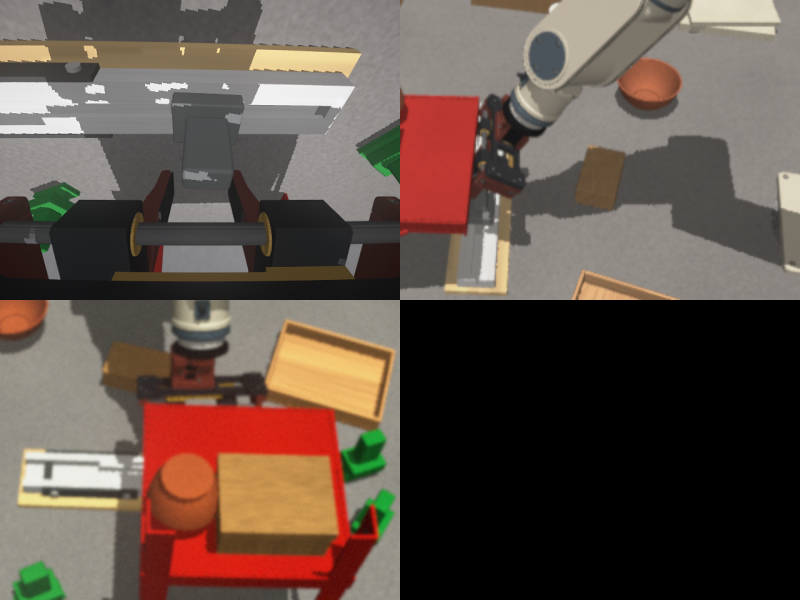

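The montage shows the wrist at its joint-5 and joint-6 limits: at 35° lean the tool lines up with the forearm, which is a singular pose. The fingers have only reached the post's top. I'll open, back off, flip the tool a half turn (joint 6 then sits mid-range) and lean 27° instead, gripping a little lower.

Request:
{"op": "drive_tool", "data": {"rows": [[0,0,0,0,0,0],[0,0,0,0,0,0],[0,0,0,0,0,0],[0,0,0,0,0,0],[0,0,0,0,0,0],[0,0,-2,0,0,0],[0,0,-4,0,0,0],[0,0,-7,0,0,0],[0,0,-10,0,0,0],[0,0,-13,0,0,0],[0,0,-16,0,0,0],[0,0,-17,0,0,0],[0,0,-17,0,0,0],[0,0,-17,0,0,0]], "jaw": 8.7}}

```text
t: 5.25
position: [0.5493, 0.0792, 0.2562]
eef_rot: [177.4, 31.7, -169.8]
force: [0.2, -0.2, -0.7]
finger_gap: 0.993
grasp_force: 0.0
```

```bash
sed -i 's/^    return R.from_matrix(Rd)\(.*\)$/    return R.from_matrix(Rd)\1*R.from_rotvec([0,0,180],degrees=True)/' h.py; python3 -c "
from h import *
print(readout.get_obs()['joint_pos'].round(1)); row((.6124,.1117,.082),27,.17); "
```

```text
[   3.8    6.8  121.5   16.7   21.2 -111.1]
tcp [0.54   0.0989 0.2263] shift cm [2.05 2.   2.33] rotvec [  -7.4     4.18 -179.58]
```

Request:
{"op": "drive_tool", "data": {"rows": [[0,0,0,0,0,8.5],[0,0,0,0,0,17],[0,0,0,0,0,25.5],[0,0,0,0,0,34],[0,0,0,0,0,42.5],[0,0,0,0,0,51],[0,0,0,0,0,59.5],[0,0,0,0,0,68],[0,0,0,0,0,76.5],[0,0,0,0,0,85],[0,0,0,0,0,93.5],[0,0,0,0,0,102],[0,0,0,0,0,110.5],[0,0,0,0,0,119],[0,0,0,0,0,127.5],[0,0,0,0,0,136],[0,0,0,0,0,144.5],[0,0,0,0,0,153],[0,0,0,0,0,161.5],[0,0,0,0,0,170]]}}

```text
t: 7.25
position: [0.5492, 0.0791, 0.2546]
eef_rot: [176.7, -31.5, 21.5]
force: [0.3, 0.5, -0.5]
finger_gap: 0.992
grasp_force: 0.0
```

```bash
python3 -c "
from h import *
print(readout.get_obs()['joint_pos'].round(1)); row((.6124,.1117,.082),27,.17); "
```

```text
[  3.8   7.  121.5  16.7  21.2  59.2]
tcp [0.54   0.0989 0.2263] shift cm [-1.59 -2.31  2.21] rotvec [-2.29 -4.77  9.82]
```

Request:
{"op": "drive_tool", "data": {"rows": [[-0.5,-0.8,0.7,-0.8,-1.6,3.3],[-1.1,-1.6,1.4,-1.6,-3.2,6.6],[-1.6,-2.3,2.2,-2.3,-4.8,9.8],[-1.6,-2.3,2.2,-2.3,-4.8,9.8],[-1.6,-2.3,2.2,-2.3,-4.8,9.8],[-1.6,-2.3,2.2,-2.3,-4.8,9.8]]}}

```text
t: 7.85
position: [0.54, 0.0984, 0.2278]
eef_rot: [179.8, -27.1, 10.5]
force: [0.4, -0.3, -0.4]
finger_gap: 0.991
grasp_force: 0.0
```

```bash
python3 -c "
from h import *
print(readout.get_obs()['joint_pos'].round(1)); f=save('wrist','w3'); row((.6124,.1117,.082),27,0)
i=f['img'].mean(2).astype(int); P=np.array((.6124,.1117,.111)); print([proj(f,P+a*tx+b*ty).round(1).tolist() for a,b in((0,0),(-.012,-.018),(-.012,.018),(.012,.018))])
"
```

```text
[  8.8   9.6 120.9   1.5  22.4  87.1]
tcp [0.616  0.1123 0.0749] shift cm [-0.12 -0.07 17.16] rotvec [ 0.03 -0.15  0.35]
[[320.0, 213.5], [341.6, 227.7], [298.1, 227.4], [298.7, 199.5]]
```

View pics/w3.png

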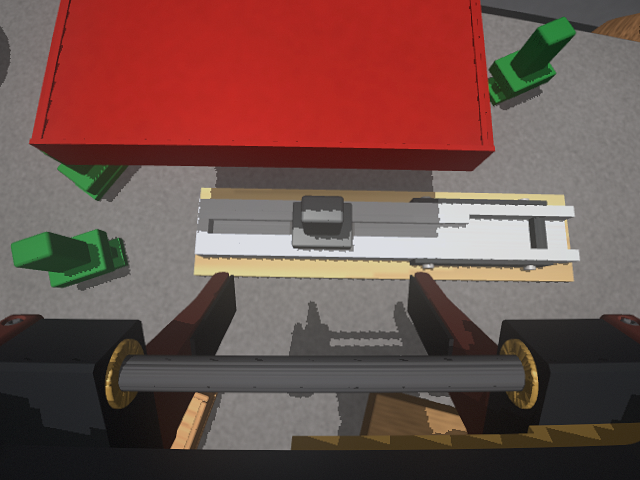

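The post's top is at (302-342, 197-224), within 2 mm of the prediction, and joint 5 is at 22°. I'll go in.

Request:
{"op": "drive_tool", "data": {"rows": [[0,0.1,4,0,0,0],[0,0.1,8,0,0,0],[0,0.1,11,0,0,0],[0,0.1,13,0,0,0],[0,0.1,13,0,0,0]]}}

```text
t: 8.4
position: [0.5983, 0.1073, 0.1103]
eef_rot: [179.8, -27.0, 10.4]
force: [-0.5, -0.6, 0.4]
finger_gap: 0.993
grasp_force: 0.0
```

```bash
python3 -c "
from h import *
print(readout.get_obs()['joint_pos'].round(1)); row((.6137,.1097,.082),27,0)"
```

```text
[  8.8  26.7 117.7   3.5   8.7  85.2]
tcp [0.6173 0.1103 0.0749] shift cm [0.11 0.03 4.03] rotvec [0.05 0.03 0.31]
```

```bash
python3 -c "
from h import *
row((.6137,.1097,.080),24.5,0);row((.6137,.1097,.080),24.5,.03)"
```

```text
tcp [0.617  0.1103 0.0727] shift cm [-0.02  0.03  4.21] rotvec [ 0.06 -2.47  0.31]
tcp [0.6047 0.1081 0.1   ] shift cm [0.11 0.03 1.21] rotvec [ 0.06 -2.47  0.31]
```

Request:
{"op": "drive_tool", "data": {"rows": [[0.1,0,0,0,-1.5,0.3],[0.1,0,0.6,0,-2.5,0.3],[0.1,0,1.2,0,-2.5,0.3],[0.1,0,2.2,0,-2.5,0.3],[0,0,3.2,0,-2.5,0.3],[0,0,4.2,0,-2.5,0.3],[0,0,4.2,0,-2.5,0.3],[0,0,4.2,0,-2.5,0.3]]}}

```text
t: 9.2
position: [0.6171, 0.1111, 0.0745]
eef_rot: [180.0, -24.6, 10.1]
force: [0.1, 0.2, -0.1]
finger_gap: 0.994
grasp_force: 0.0
```

```bash
python3 -c "
from h import *
o=readout.get_obs();print(o['joint_pos'].round(1),o['force'].round(1)); row((.6137,.1097,.080),24.5,0)"
```

```text
[  8.9  31.7 114.3   2.6   9.4  86.4] [ 0.1  0.2 -0.1]
tcp [0.617  0.1103 0.0727] shift cm [-0.1   0.08  0.15] rotvec [ 0.04 -0.09  0.01]
```

Reached with no contact. I'll grip now.

Request:
{"op": "drive_tool", "data": {"rows": [[0,0,0,0,0,0],[0,0,0,0,0,0],[0,0,0,0,0,0],[0,0,0,0,0,0],[0,0,0,0,0,0],[0,0,0,0,0,0],[0,0,0,0,0,0],[0,0,0,0,0,0],[0,0,0,0,0,0],[0,0,0,0,0,0]], "jaw": 2.5, "grip_force": 12}}

```text
t: 10.2
position: [0.6174, 0.1112, 0.0752]
eef_rot: [180.0, -24.7, 10.1]
force: [-0.4, 1.7, 0.3]
finger_gap: 0.412
grasp_force: 12.0
```

Request:
{"op": "drive_tool", "data": {"rows": [[0,0.5,0,0,0,0],[0,1,0,0,0,0],[0,1.5,0,0,0,0],[0,2,0,0,0,0],[0,2.5,0,0,0,0],[0,3,0,0,0,0],[0,3.5,0,0,0,0],[0,4,0,0,0,0],[0,4,0,0,0,0],[0,4,0,0,0,0]]}}

```text
t: 11.2
position: [0.6244, 0.0714, 0.0752]
eef_rot: [179.9, -24.7, 10.0]
force: [0.4, -2.4, -0.3]
finger_gap: 0.412
grasp_force: 12.0
```

```bash
python3 -c "
from h import *
o=readout.get_obs();print(o['joint_pos'].round(1),o['force'].round(1),o['torque'].round(2)); row((.6137,.1097,.080),24.5,0)"
```

```text
[  4.3  31.7 114.1  13.6   9.9  71.4] [ 0.4 -2.4 -0.3] [-0.63  0.24 -0.2 ]
tcp [0.617  0.1103 0.0727] shift cm [-0.16 -3.96  0.2 ] rotvec [ 0.07 -0.16 -0.  ]
```

Request:
{"op": "drive_tool", "data": {"rows": [[0,0.7,0,0,0,0],[0,1.4,0,0,0,0],[0,2.1,0,0,0,0],[0,2.8,0,0,0,0],[0,3.5,0,0,0,0],[0,4.2,0,0,0,0],[0,4.9,0,0,0,0],[0,5.6,0,0,0,0],[0,6.3,0,0,0,0],[0,7,0,0,0,0],[0,7.7,0,0,0,0],[0,8.4,0,0,0,0],[0,9.1,0,0,0,0],[0,9.8,0,0,0,0],[0,10.5,0,0,0,0],[0,11.2,0,0,0,0],[0,12,0,0,0,0],[0,12,0,0,0,0],[0,12,0,0,0,0]]}}

```text
t: 13.1
position: [0.6454, -0.0472, 0.0752]
eef_rot: [179.9, -24.7, 10.0]
force: [0.0, -1.8, -2.6]
finger_gap: 0.407
grasp_force: 12.0
```

```bash
python3 -c "
from h import *
o=readout.get_obs();print(o['joint_pos'].round(1),o['force'].round(1),o['torque'].round(2))"
```

```text
[ -8.8  32.9 111.3  32.2  14.4  41.5] [ 0.  -1.8 -2.6] [-0.3   0.35 -0.09]
```

Request:
{"op": "drive_tool", "data": {"rows": [[0,0.5,0,0,0,0],[0,1,0,0,0,0],[0,1.5,0,0,0,0],[0,2,0,0,0,0],[0,2.4,0,0,0,0],[0,2.7,0,0,0,0],[0,2.7,0,0,0,0],[0,2.7,0,0,0,0]]}}

```text
t: 13.9
position: [0.6499, -0.0735, 0.0752]
eef_rot: [179.9, -24.6, 10.0]
force: [-2.7, -0.9, 0.1]
finger_gap: 0.409
grasp_force: 12.0
```

Request:
{"op": "drive_tool", "data": {"rows": [[0,0.2,0,0,0,0],[0,0.4,0,0,0,0],[0,0.4,0,0,0,0],[0,0.4,0,0,0,0]]}}

```text
t: 14.3
position: [0.6504, -0.0766, 0.0752]
eef_rot: [180.0, -24.6, 10.1]
force: [-3.1, 2.5, 1.4]
finger_gap: 0.408
grasp_force: 12.0
```

Request:
{"op": "drive_tool", "data": {"rows": [[0,0.2,0,0,0,0],[0,0.3,0,0,0,0],[0,0.3,0,0,0,0]]}}

```text
t: 14.6
position: [0.6508, -0.0793, 0.0752]
eef_rot: [-180.0, -24.6, 10.1]
force: [-3.3, 4.2, 1.3]
finger_gap: 0.41
grasp_force: 12.0
```

Request:
{"op": "drive_tool", "data": {"rows": [[0,0.2,0,0,0,0],[0,0.3,0,0,0,0],[0,0.3,0,0,0,0]]}}

```text
t: 14.9
position: [0.6512, -0.0818, 0.0753]
eef_rot: [-179.9, -24.6, 10.1]
force: [-3.6, 6.9, 3.0]
finger_gap: 0.41
grasp_force: 12.0
```

```bash
python3 -c "
from h import *
f=save('scene','c4');g=save('side','s4');h=save('wrist','w4')
im=np.zeros((600,800,3),np.uint8)
im[:300,:400]=cv2.resize(f['img'][240:315,230:330],(400,300),interpolation=cv2.INTER_CUBIC)
im[:300,400:]=cv2.resize(g['img'][215:290,280:380],(400,300),interpolation=cv2.INTER_CUBIC)
im[300:,:400]=cv2.resize(h['img'][90:390,120:520],(400,300))
cv2.imwrite('pics/m4.png',im[:,:,::-1]); print(readout.get_obs()['force'])
"
```

```text
[-4.00035333  7.16235859  3.57890135]
```

View pics/m4.png

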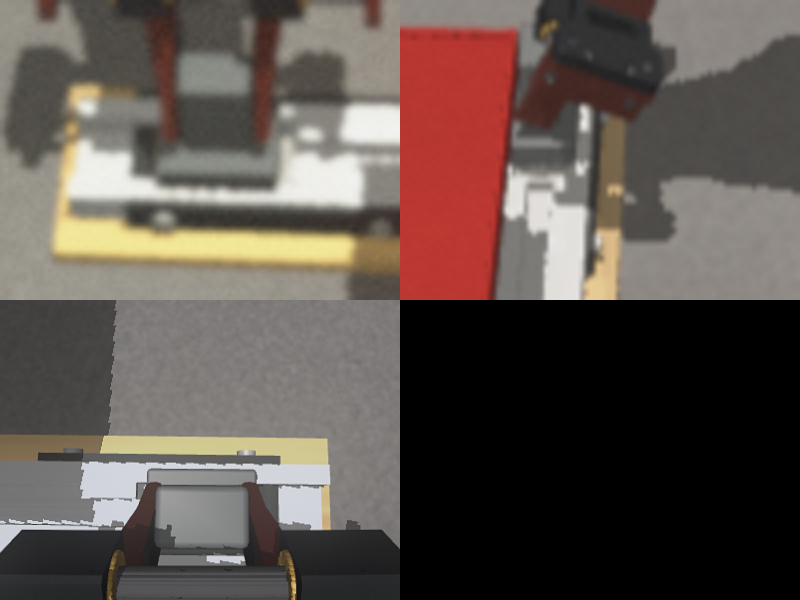

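```bash
python3 -c "
from h import *
f=load('c4');O=np.array([.6281,.0540,0])
for u,v in((158,152),(276,152),(158,178),(276,180)):
  d=onz(f,230+u/4,240+v/4,.053 if v<160 else .035)-O; print((d@tx).round(4),(d@ty).round(4))
o=readout.get_obs(); z=R.from_euler('xyz',o['eef_rot'],degrees=True).as_matrix()[:,2]; d=o['position']-.008*z-O; print('grasp',d@tx,d@ty,d[2])
"
```

```text
0.0109 -0.1661
0.0094 -0.107
0.0156 -0.167
0.0152 -0.1072
grasp -0.004249948014082069 -0.13774255547108588 0.08253278729974993
```

Request:
{"op": "drive_tool", "data": {"rows": [[0,0.1,0,0,0,0],[0,0.2,0,0,0,0],[0,0.2,0,0,0,0]]}}

```text
t: 15.35
position: [0.6514, -0.0823, 0.0756]
eef_rot: [-179.8, -24.6, 10.1]
force: [-4.0, 13.0, 6.2]
finger_gap: 0.414
grasp_force: 12.0
```

The foot has met the block: 13 N, and the centre sits at about -137 mm on the track against the predicted -136. I'll relieve the push and lift vertically.

Request:
{"op": "drive_tool", "data": {"rows": [[0,-0.2,0,0,0,0],[0,-0.2,0,0,0,0],[0,-0.2,0,0,0,0]], "grip_force": 22}}

```text
t: 15.65
position: [0.6513, -0.0819, 0.0754]
eef_rot: [-180.0, -24.6, 10.1]
force: [-3.8, 7.0, 4.4]
finger_gap: 0.412
grasp_force: 22.0
```

Request:
{"op": "drive_tool", "data": {"rows": [[0.1,0,-0.23,0,0,0],[0.2,0,-0.45,0,0,0],[0.31,0,-0.68,0,0,0],[0.42,0,-0.91,0,0,0],[0.52,0,-1.14,0,0,0],[0.62,0,-1.36,0,0,0],[0.62,0,-1.36,0,0,0]]}}

```text
t: 16.35
position: [0.6517, -0.0834, 0.0904]
eef_rot: [179.9, -24.7, 10.1]
force: [-2.6, -0.2, -1.9]
finger_gap: 0.409
grasp_force: 21.9
```

Request:
{"op": "drive_tool", "data": {"rows": [[0.42,0,-0.91,0,0,0],[0.83,0,-1.82,0,0,0],[1.25,0,-2.73,0,0,0],[1.66,0,-3.64,0,0,0],[2.1,0,-4.5,0,0,0],[2.5,0,-5.5,0,0,0],[2.9,0,-6.4,0,0,0],[3.3,0,-7.3,0,0,0],[3.7,0,-8.2,0,0,0],[4.2,0,-9.1,0,0,0],[4.2,0,-9.1,0,0,0],[4.2,0,-9.1,0,0,0]]}}

```text
t: 17.55
position: [0.6519, -0.0827, 0.1907]
eef_rot: [179.9, -24.7, 10.1]
force: [-0.4, 0.6, -3.6]
finger_gap: 0.407
grasp_force: 21.9
```

```bash
python3 -c "
from h import *
o=readout.get_obs();print(o['joint_pos'].round(1),o['force'].round(1))
row((.370,.302,.19),24.6); row((.370,.302,.0815),24.6)"
```

```text
[-12.4  22.6 107.2  19.4  28.5  52.2] [-0.4  0.6 -3.6]
tcp [0.3733 0.3026 0.1827] shift cm [-19.14 -42.8   -7.95] rotvec [ 0.05 -0.07  0.02]
tcp [0.3733 0.3026 0.0742] shift cm [-23.67 -42.81   1.91] rotvec [ 0.05 -0.07  0.02]
```

Request:
{"op": "drive_tool", "data": {"rows": [[-1.5,0,-0.7,0,0,0],[-4,0,-1.8,0,0,0],[-6.5,0,-3,0,0,0],[-9,0,-4.1,0,0,0],[-10.9,-1,-5,0,0,0],[-11.5,-4,-5.2,0,0,0],[-12,-7,-5.4,0,0,0],[-12.6,-10,-5.6,0,0,0],[-13.2,-13,-5.8,0,0,0],[-13.8,-16,-6,0,0,0],[-14.4,-19,-6.2,0,0,0],[-15,-22,-6.4,0,0,0],[-15.6,-25,-6.6,0,0,0],[-16.2,-28,-6.8,0,0,0],[-16.8,-31,-7,0,0,0],[-17.4,-34,-7.3,0,0,0],[-18,-37,-7.5,0,0,0],[-18.6,-39.5,-7.7,0,0,0],[-19,-41.5,-7.9,0,0,0],[-19.1,-42.8,-7.95,0,0,0]]}}

```text
t: 19.55
position: [0.3818, 0.2969, 0.1916]
eef_rot: [-179.3, -23.3, 10.7]
force: [-0.2, -0.5, -3.6]
finger_gap: 0.404
grasp_force: 22.0
```

Request:
{"op": "drive_tool", "data": {"rows": [[0,0,0,0,0,0],[0,0,0,0,0,0]]}}

```text
t: 19.75
position: [0.3823, 0.2952, 0.1913]
eef_rot: [-179.4, -23.3, 10.6]
force: [-0.1, -0.2, -3.3]
finger_gap: 0.41
grasp_force: 22.0
```

```bash
python3 -c "
from h import *
o=readout.get_obs();print(o['joint_pos'].round(1),o['force'].round(1))
f=save('scene','c5');g=save('side','s5')
row((.370,.302,.0815),24.6)
im=np.zeros((600,800,3),np.uint8)
im[:,:400]=cv2.resize(f['img'][60:360,400:600],(400,600),interpolation=cv2.INTER_CUBIC)
im[:,400:]=cv2.resize(g['img'][180:480,300:500],(400,600),interpolation=cv2.INTER_CUBIC)
cv2.imwrite('pics/m5.png',im[:,:,::-1])"
```

```text
[ 43.6   9.9 125.9 -27.4  26.6 145.6] [-0.1 -0.2 -3.3]
tcp [0.3733 0.3026 0.0742] shift cm [-5.3  -0.83 10.46] rotvec [-0.84  1.29  0.46]
```

View pics/m5.png

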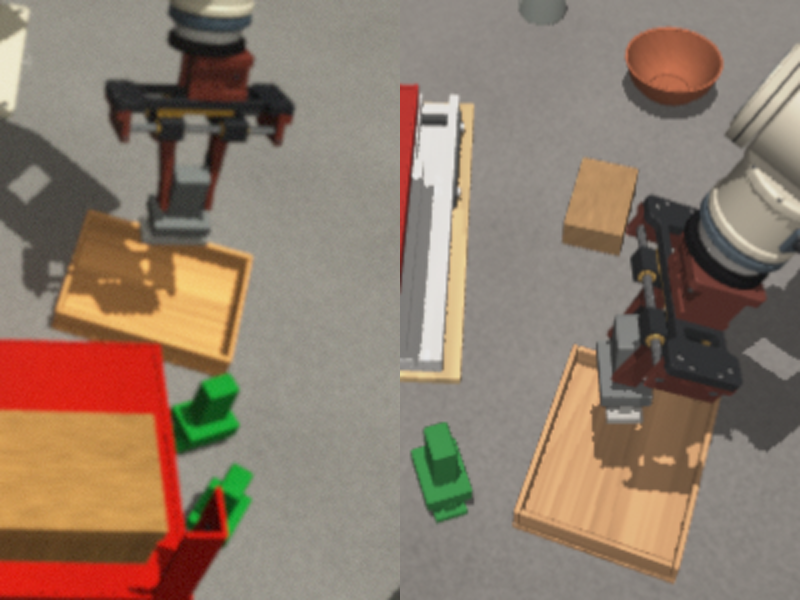

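The picture shows the stop held upright over the tray, but joint 6 is at its limit. I'll turn about the vertical to yaw 32° to free it.

```bash
python3 -c "
from h import *
row((.370,.302,.19),24.65,yaw=32)"
```

```text
tcp [0.3728 0.3038 0.1827] shift cm [-1.03 -1.06  0.49] rotvec [  8.09   1.22 -19.59]
```

Request:
{"op": "drive_tool", "data": {"rows": [[-0.2,-0.2,0.1,1.6,0.2,-3.9],[-0.4,-0.4,0.2,3.2,0.5,-7.8],[-0.6,-0.6,0.3,4.8,0.7,-11.8],[-0.8,-0.8,0.4,6.5,1,-15.7],[-1,-1,0.5,8.1,1.2,-19.6],[-1,-1,0.5,8.1,1.2,-19.6],[-1,-1,0.5,8.1,1.2,-19.6],[-1,-1,0.5,8.1,1.2,-19.6]]}}

```text
t: 20.65
position: [0.3736, 0.304, 0.1833]
eef_rot: [-180.0, -24.7, 31.9]
force: [-0.1, 0.4, -2.8]
finger_gap: 0.411
grasp_force: 22.0
```

```bash
python3 -c "
from h import *
o=readout.get_obs();print(o['joint_pos'].round(1),o['force'].round(1))
row((.370,.302,.10),24.65,yaw=32)
row((.370,.302,.078),24.65,yaw=32)"
```

```text
[ 39.7   9.5 128.7 -10.6  17.6 107.2] [-0.1  0.4 -2.8]
tcp [0.3728 0.3038 0.0927] shift cm [-3.86 -0.02  8.2 ] rotvec [-0.02 -0.05 -0.05]
tcp [0.3728 0.3038 0.0707] shift cm [-4.780e+00 -1.000e-02  1.019e+01] rotvec [-0.02 -0.05 -0.05]
```

Request:
{"op": "drive_tool", "data": {"rows": [[-0.6,0,1.2,0,0,0],[-1.2,0,2.5,0,0,0],[-1.8,0,3.8,0,0,0],[-2.4,0,5.1,0,0,0],[-3,0,6.4,0,0,0],[-3.5,0,7.4,0,0,0],[-3.86,0,8.2,0,0,0],[-4.1,0,8.7,0,0,0],[-4.3,0,9.2,0,0,0],[-4.4,0,9.4,0,0,0],[-4.4,0,9.4,0,0,0],[-4.4,0,9.4,0,0,0]]}}

```text
t: 21.85
position: [0.3739, 0.3113, 0.0933]
eef_rot: [179.1, -23.6, 31.9]
force: [0.5, -0.2, -3.5]
finger_gap: 0.413
grasp_force: 22.0
```

```bash
python3 -c "
from h import *
o=readout.get_obs();print(o['joint_pos'].round(1),o['force'].round(1))
row((.370,.302,.0735),24.65,yaw=32)"
```

```text
[ 41.2  22.4 130.2 -47.3   6.2 145.6] [ 0.5 -0.2 -3.5]
tcp [0.3728 0.3038 0.0662] shift cm [-1.53  0.55  2.3 ] rotvec [ 0.91  1.05 -0.05]
```

Singular again at this height. I'll go back up and turn to yaw 80°, which takes the lean away from the forearm.

```bash
python3 -c "
from h import *
row((.370,.302,.17),24.65,yaw=32)"
```

```text
tcp [0.3728 0.3038 0.1627] shift cm [ 2.34  0.69 -6.55] rotvec [ 0.91  1.05 -0.05]
```

Request:
{"op": "drive_tool", "data": {"rows": [[0.4,0.1,-1.1,0.1,0.2,0],[0.8,0.2,-2.2,0.3,0.4,0],[1.2,0.3,-3.3,0.5,0.5,0],[1.6,0.5,-4.4,0.7,0.8,0],[2,0.6,-5.5,0.9,1,0],[2.3,0.7,-6.5,0.9,1,0],[2.3,0.7,-6.5,0.9,1,0],[2.3,0.7,-6.5,0.9,1,0]]}}

```text
t: 22.65
position: [0.3726, 0.3035, 0.1621]
eef_rot: [180.0, -24.6, 32.0]
force: [-0.3, 0.1, -2.6]
finger_gap: 0.409
grasp_force: 22.0
```

```bash
python3 -c "
from h import *
o=readout.get_obs();print(o['joint_pos'].round(1),o['force'].round(1))
row((.370,.302,.17),24.65,yaw=48); row((.370,.302,.17),24.65,yaw=80)"
```

```text
[ 39.7  12.2 129.7 -13.4  14.1 110. ] [-0.3  0.1 -2.6]
tcp [0.3722 0.3045 0.1627] shift cm [ 0.04 -0.11 -0.05] rotvec [  6.68   0.04 -14.54]
tcp [0.3706 0.3053 0.1627] shift cm [-0.05 -0.26 -0.09] rotvec [ 2.002e+01  4.000e-02 -4.363e+01]
```

Request:
{"op": "drive_tool", "data": {"rows": [[0,0,0,2,0,-4.36],[0,-0.1,0,4,0,-8.7],[0,-0.1,0,6,0,-13.1],[0,-0.1,0,8,0,-17.5],[0,-0.15,0,10,0,-21.8],[0,-0.15,0,12,0,-26.2],[0,-0.2,0,14,0,-30.5],[0,-0.2,-0.1,16,0,-34.9],[0,-0.25,-0.1,18,0,-39.3],[0,-0.25,-0.1,20,0,-43.6],[0,-0.25,-0.1,20,0,-43.6],[0,-0.25,-0.1,20,0,-43.6],[0,-0.25,-0.1,20,0,-43.6]]}}

```text
t: 23.95
position: [0.3706, 0.3053, 0.1624]
eef_rot: [-179.9, -24.5, 79.9]
force: [-0.7, 0.8, -3.7]
finger_gap: 0.408
grasp_force: 22.0
```

```bash
python3 -c "
from h import *
o=readout.get_obs();print(o['joint_pos'].round(1),o['force'].round(1))
row((.370,.302,.0825),24.65,yaw=80); row((.370,.302,.0735),24.65,yaw=80)"
```

```text
[ 26.   14.8 125.5  40.5  31.2   2.5] [-0.7  0.8 -3.7]
tcp [0.3706 0.3053 0.0752] shift cm [-3.62  0.01  7.94] rotvec [-0.02  0.13 -0.08]
tcp [0.3706 0.3053 0.0662] shift cm [-3.99  0.01  8.75] rotvec [-0.02  0.13 -0.08]
```

Request:
{"op": "drive_tool", "data": {"rows": [[-0.5,0,1.1,0,0,0],[-1,0,2.2,0,0,0],[-1.5,0,3.3,0,0,0],[-2,0,4.4,0,0,0],[-2.5,0,5.5,0,0,0],[-3,0,6.6,0,0,0],[-3.3,0,7.3,0,0,0],[-3.5,0,7.7,0,0,0],[-3.6,0,7.9,0,0,0],[-3.6,0,7.9,0,0,0],[-3.6,0,7.9,0,0,0]]}}

```text
t: 25.05
position: [0.3711, 0.3057, 0.0764]
eef_rot: [180.0, -24.6, 80.0]
force: [-0.1, 0.7, -3.2]
finger_gap: 0.405
grasp_force: 22.0
```

Request:
{"op": "drive_tool", "data": {"rows": [[-0.08,0,0.18,0,0,0],[-0.17,0,0.36,0,0,0],[-0.25,0,0.54,0,0,0],[-0.33,0,0.72,0,0,0],[-0.33,0,0.72,0,0,0],[-0.33,0,0.72,0,0,0]]}}

```text
t: 25.65
position: [0.3709, 0.3055, 0.068]
eef_rot: [-180.0, -24.6, 80.0]
force: [0.4, -0.3, -4.6]
finger_gap: 0.407
grasp_force: 22.0
```

Still hanging, with contact expected about 3 mm lower.

Request:
{"op": "drive_tool", "data": {"rows": [[-0.04,0,0.09,0,0,0],[-0.08,0,0.18,0,0,0],[-0.1,0,0.22,0,0,0],[-0.1,0,0.22,0,0,0]]}}

```text
t: 26.05
position: [0.3709, 0.3056, 0.0657]
eef_rot: [-180.0, -24.6, 80.0]
force: [0.0, 0.7, -3.4]
finger_gap: 0.412
grasp_force: 22.0
```

Request:
{"op": "drive_tool", "data": {"rows": [[-0.02,0,0.05,0,0,0],[-0.04,0,0.09,0,0,0],[-0.04,0,0.09,0,0,0]]}}

```text
t: 26.35
position: [0.371, 0.3056, 0.0653]
eef_rot: [180.0, -24.6, 80.0]
force: [-1.7, -3.2, 5.4]
finger_gap: 0.412
grasp_force: 22.0
```

Seated on the tray floor (net force about +9 N, height as expected). I'll ease the grip, open, and back off along the tool axis.

Request:
{"op": "drive_tool", "data": {"rows": [[0,0,0,0,0,0],[0,0,0,0,0,0],[0,0,0,0,0,0]], "grip_force": 4}}

```text
t: 26.65
position: [0.371, 0.3058, 0.0652]
eef_rot: [-180.0, -24.6, 80.0]
force: [-2.0, -2.6, 6.9]
finger_gap: 0.412
grasp_force: 4.0
```

Request:
{"op": "drive_tool", "data": {"rows": [[0,0,0,0,0,0],[0,0,0,0,0,0],[0,0,0,0,0,0],[0,0,0,0,0,0],[0,0,0,0,0,0],[0,0,0,0,0,0]], "jaw": 8}}

```text
t: 27.25
position: [0.371, 0.3056, 0.0647]
eef_rot: [-180.0, -24.6, 80.0]
force: [-1.0, -0.0, 0.1]
finger_gap: 0.896
grasp_force: 0.0
```

Request:
{"op": "drive_tool", "data": {"rows": [[0,0,-1,0,0,0],[0,0,-2.5,0,0,0],[0,0,-5,0,0,0],[0,0,-8,0,0,0],[0,0,-11,0,0,0],[0,0,-13,0,0,0],[0,0,-13,0,0,0],[0,0,-13,0,0,0]]}}

```text
t: 28.05
position: [0.3618, 0.2524, 0.183]
eef_rot: [180.0, -24.6, 80.0]
force: [0.1, 0.7, -0.1]
finger_gap: 0.913
grasp_force: 0.0
```

```bash
python3 -c "
from h import *
f=save('scene','c6');g=save('side','s6');h=save('wrist','w6')
im=np.zeros((600,800,3),np.uint8)
im[:300,:400]=cv2.resize(f['img'][90:315,250:550],(400,300),interpolation=cv2.INTER_CUBIC)
im[:300,400:]=cv2.resize(g['img'][255:480,300:600],(400,300),interpolation=cv2.INTER_CUBIC)
im[300:,:400]=cv2.resize(h['img'],(400,300))
cv2.imwrite('pics/m6.png',im[:,:,::-1])"
```

```text
(no output)
```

View pics/m6.png

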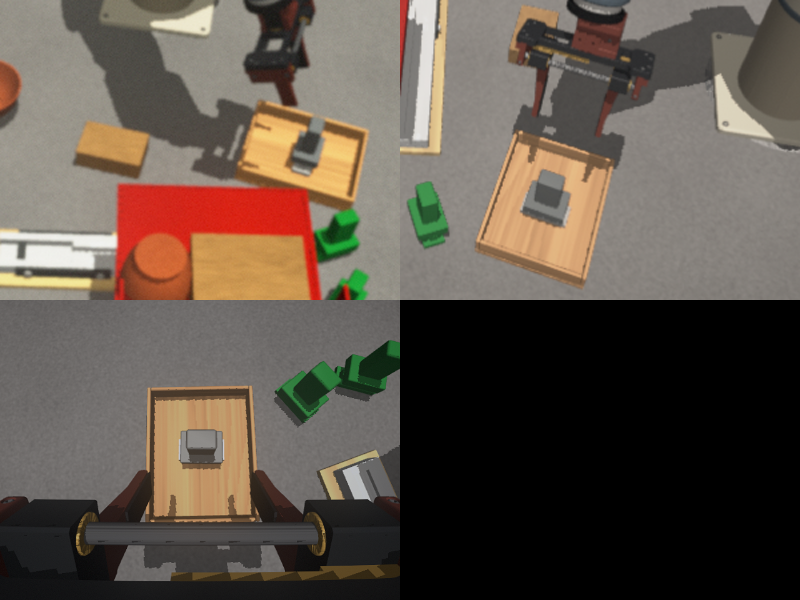

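The stop stands upright in the middle of the tray, the gripper is clear of it, and the bystanders haven't moved.

```bash
python3 -c "
from station import ticket
print(ticket.job_done())"
```

```text
the job is handed in; nothing more can be done
None
```

The stop was slid to the open pocket, lifted off the track and set down upright in the middle of the wooden tray, and the job is handed in at about 28 s with the bowl, carton and jar not touched (the judge's result was not reported).

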